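Empty the clay trimmings through the reclaim caddy's dust flap

TASK

Pick up the jug of dry clay lumps, press the reclaim caddy's sprung yellow dust flap open with the jug's lip, and tip all seven lumps into the caddy. Then draw the jug out so that the flap springs shut, and stand the empty jug upright on the middle of its cork mat, without dropping it. Leave the paint jars, the cups and the brush where they are.

Things in the scene. Friction and masses are not known exactly. Their poses are not given: they have to be found in the camera images.
- bin: Fixed clay caddy: grey tub, blue lid 206 mm square, top 157 mm over the bench. Origin: underside centre; x runs from the lid's hinge (front) side to its back. The lid's opening, x -0.087 to +0.045, y +-0.070, is closed by a yellow flap; 9 mm curbs at its flanks and back (none in front, where a flat 16 mm strip lies). The hollow tub's floor is 5 mm over the bench.
- dust_flap (a joint): Stiff yellow flap 124 x 134 x 4 mm, flush in the lid, hinged on the opening's front edge. 0 = shut; grows to 1.05 rad as it is pressed down into the tub, making a chute from the front edge inwards. Its spring (0.08 N m shut, 0.11 at 0.6 rad: 1 to 2 N at 65 mm from the hinge) shuts it again; the lumps' weight alone does not open it properly.
- flap_hinge (a point): Middle of the flap's hinge line at lid-top height (157 mm), 87 mm in front of the caddy's origin; axes as the caddy's.
- jug: White jug, blue rim, upright on the mat, holding the lumps: 95 mm tall, outer diameter 68 mm at the foot, 100 mm at the rim (flared wall 3 mm, floor 4 mm), 0.11-0.18 kg empty. Origin: underside centre; z out of the mouth; x towards the handle: an upright bar 14 mm wide (y), 10 mm thick, 78 mm from the axis, free from 24 to 74 mm above the foot, 30 mm finger room to the wall.
- jug_grip (a point): Middle of the jug's handle bar, 52 mm above the foot; axes as the jug's.
- jug_lip (a point): Point of the jug's rim opposite the handle, where it pours: 50 mm from the axis, 95 mm above the foot; axes as the jug's.
- mat: Square cork mat 150 x 150 x 5 mm, fixed on the bench, on which the jug stands. Origin: centre of its underside.
- clay0: Lump of dry clay (off-white), about 26 mm across, 13 g, in the jug at the start. Origin: its middle.
- clay1: Lump of dry clay (red-brown), about 26 mm across, 13 g, in the jug at the start. Origin: its middle.
- clay2: Lump of dry clay (red-brown), about 26 mm across, 13 g, in the jug at the start. Origin: its middle.
- clay3: Lump of dry clay (off-white), about 26 mm across, 13 g, in the jug at the start. Origin: its middle.
- clay4: Lump of dry clay (red-brown), about 26 mm across, 13 g, in the jug at the start. Origin: its middle.
- clay5: Lump of dry clay (red-brown), about 26 mm across, 13 g, in the jug at the start. Origin: its middle.
- clay6: Lump of dry clay (off-white), about 26 mm across, 13 g, in the jug at the start. Origin: its middle.
- paint0: Bystander: blue paint jar with a white cap, 46 mm diameter, 85 mm tall. Origin: centre of its underside.
- paint1: Bystander: yellow paint jar with a white cap, 46 mm diameter, 85 mm tall. Origin: centre of its underside.
- paint2: Bystander: red-brown paint jar with a white cap, 46 mm diameter, 85 mm tall. Origin: centre of its underside.
- painted_cup: Bystander: half-decorated cream clay cup with yellow edges, rim diameter 80 mm, 85 mm tall. Origin: centre of its underside.
- water_cup: Bystander: empty clear plastic cup, rim diameter 84 mm, 110 mm tall. Origin: centre of its underside.
- brush: Bystander: paint brush 190 mm long lying on the bench. Origin: near the middle of its length.
Mind the look-alikes: they are no part of the job. Leave any black or purple look-alike of the jug alone.

How it is judged:
On the way, in this order (a step that is already met when the one before it is completed fails the run):
1. the jug's lip presses on the caddy and the flap stands at least 0.15 rad open (value of joint dust_flap above 0.15 rad and contact force between jug and bin above 0.1 N), for 0.05 s.
2. all seven lumps are inside the caddy, below the lid (z of clay0 in the frame of bin between 0 and 0.138 m and x of clay0 in the frame of bin between -0.096 and 0.096 m and y of clay0 in the frame of bin between -0.096 and 0.096 m and z of clay1 in the frame of bin between 0 and 0.138 m and x of clay1 in the frame of bin between -0.096 and 0.096 m and y of clay1 in the frame of bin between -0.096 and 0.096 m and z of clay2 in the frame of bin between 0 and 0.138 m and x of clay2 in the frame of bin between -0.096 and 0.096 m and y of clay2 in the frame of bin between -0.096 and 0.096 m and z of clay3 in the frame of bin between 0 and 0.138 m and x of clay3 in the frame of bin between -0.096 and 0.096 m and y of clay3 in the frame of bin between -0.096 and 0.096 m and z of clay4 in the frame of bin between 0 and 0.138 m and x of clay4 in the frame of bin between -0.096 and 0.096 m and y of clay4 in the frame of bin between -0.096 and 0.096 m and z of clay5 in the frame of bin between 0 and 0.138 m and x of clay5 in the frame of bin between -0.096 and 0.096 m and y of clay5 in the frame of bin between -0.096 and 0.096 m and z of clay6 in the frame of bin between 0 and 0.138 m and x of clay6 in the frame of bin between -0.096 and 0.096 m and y of clay6 in the frame of bin between -0.096 and 0.096 m), for 0.2 s.
At the end, for the whole second after the job is handed in: All seven lumps lie inside the caddy (within its walls, middle below 138 mm over the bench), the flap is shut (within 0.08 rad), and the jug stands upright (within 0.1 rad), at rest on the cork mat with its axis within 40 mm of the mat's middle (all of step 2 and value of joint dust_flap below 0.08 rad and angle between jug's own z axis and vertical below 0.1 rad and horizontal distance between jug and mat below 0.04 m and z of jug in the frame of mat between 0.001 and 0.01 m and linear speed of jug below 0.02 m/s); the robot touches nothing.
It fails at once if the jug is let go in the air or tipped (its foot more than 20 mm above the mat's underside with neither finger nor arm holding it) (height (world z) of jug above 0.02 m and contact force between each of the fingers, the arm and jug below 0.02 N).
It fails at once if a paint jar, a cup or the brush is shifted by more than 30 mm (distance of any of paint0, paint1, paint2, painted_cup, water_cup, brush from where it was at the start of the episode above 0.03 m).
It fails at once if a paint jar or a cup is tipped by more than 0.5 rad (angle between any of paint0, paint1, paint2, painted_cup, water_cup's own z axis and vertical above 0.5 rad).
It also fails if it takes over 56 s, if anything falls off the work surface, if the arm or the gripper's body presses on something with over 40 N, if the wrist force passes 120 N, or if a joint passes its speed limit or range.

ROBOT

A 7-joint arm with a two-finger parallel gripper is mounted at the origin on the work surface. World frame = base frame: x ahead of the robot, y to its left, z up, the work surface at z = 0. Lengths are in m, angles in rad, forces in N, time in s.
With the tool pointing down it reaches from about 0.4 to 0.85 m from the base axis. Payload 4.5 kg.
Tool frame: the origin (TCP) lies between the finger pads; the fingertips stand 14 mm ahead of it and the grasp point (between the pads) lies 5 mm behind it; x points along the fingers, y is the direction in which the jaws open and shut, and the axes are right-handed (so a half turn about x gives the same grasp; the last joint's range is limited). The gripper opens to 85 mm and grips with 20 to 120 N. Pads are 22 mm wide; open, the fingers measure 114 mm over their backs; the gripper's body (76 mm by 85 mm) begins 54 mm behind the grasp point. The pads swing forward as they close: fully open they stand 13 mm farther back than shut.
Start: joints at [1.189, 0.689, -0.195, 1.565, 0.157, 0.902, -0.215], TCP at [0.252, -0.572, 0.245] pointing down, gripper open.
Joint ranges: [-3.01, 3.01], [-0.46, 2.08], [-1.47, 1.51], [0.13, 2.56], [-1, 4.14], [0.04, 2.09], [-2.66, 2.66]. Speed limits (rad/s): [2.57, 2.57, 3.14, 3.14, 3.14, 3.14, 3.14].

INTERFACE

Orientations are given as a unit quaternion [x, y, z, w].
In Python, from plant import * gives the robot as it stands.
- The arm moves only by the tool carry_out, never from a script. Its arguments are lists of equal length, an entry for each row: "slide": the shift along the tool's x, y, z in m, a list of three; "twist": the turn, a rotation vector about the tool's x, y, z in degrees, a list of three; "hand": the closure, from 0 (fully open) to 1 (shut). In form: {"slide": [[tx, ty, tz], ...], "twist": [[wx, wy, wz], ...], "hand": [hand, ...]}. A call has 1 to 8 rows; each row is the pose to reach, as a shift and turn from the pose measured when the call began, along the tool's axes at that moment; what a row does not reach only later rows make up. A row lasts 1/12 s, in which the tool goes at most 41.7 mm and 7.16 degrees, less where a joint would pass 70% of its speed; a pose out of reach is approached as far as the arm can. A call with a gripper value outside its range is refused whole. The fingers move at their own pace and stop on an object; "newtons" is the grip in N (left out, the last holds). Time passes only in rows, so rows that repeat a pose let the fingers close. It gives the time, the measured TCP pose, the force and the opening at its end, in the units of the state.
- state(): the state, without advancing time (a new reading comes with each control period).
- grab_frame(name): name is "side" or "top"; returns (picture, depth): 400x640x3 uint8, blue, green, red; 400x640 float32, m along the optical axis (not along the pixel's ray), 0 where there is no reading.
- get_calibration(name): a dict with "mtx" (3x3 intrinsics, pixels), "D" ([k1, k2, p1, p2, k3] as OpenCV has them; the pictures are not rectified), "extrinsics" (4x4, takes a point from camera to world coordinates). Camera axes: x right, y down, z forward; pixel columns grow to the right and rows downward; lengths in m; the calibration is good to about 2 mm. A picture is of the moment at which its call begins. get_calibration takes no time and is no camera call.
- job_done(): hands the job in, once; it reports no verdict.
The state is a dict: "clock": time; "joint_positions": joint angles; "dq": joint speeds; "joint_efforts": joint torques, N m; "tool_pos": TCP position; "ee_rot": TCP orientation; "wrist_force": force on the tool from outside, world axes, zero at the start; "ft_torque": the same for the moment, N m; "opening": finger opening in m.
Only numpy, scipy, OpenCV 4.12 (cv2) and the standard library are available. Lean on these libraries where they do the work, as an engineer would, in place of code of your own. Each camera call takes 0.05 s, during which the arm holds its last target. There are 200 camera calls.

## Working session

There is one attempt and no reset: what is moved stays moved. The work goes in short steps, Python scripts to look and compute and a tool call to move; the robot and the scene stay as the last step left them, time stands still between calls to the robot, and variables do not carry over. Pictures are saved under pics/ and viewed, about 8 in all and at most 12, crops included, and the job is handed in when it is done.

Besides the shell and the picture viewer there is one more tool, called as name(argument=value, ...), one argument or row to a line, values as JSON. carry_out: Moves the arm, as the interface text tells. Its arguments: {"type":"object","properties":{"slide":{"type":"array","items":{"type":"array","items":{"type":"number"}}},"twist":{"type":"array","items":{"type":"array","items":{"type":"number"}}},"hand":{"type":"array","items":{"type":"number"}},"newtons":{"type":"number"}},"required":["slide","twist","hand"]}

```bash
mkdir -p pics; ls; cat > h.py <<'E'
from plant import *
import numpy as np, cv2
from scipy.spatial.transform import Rotation as R
def grab(n):
    p,d=grab_frame(n); return p,d
def cloud(n,d):
    c=get_calibration(n); K=np.array(c["mtx"]);D=np.array(c["D"]);E=np.array(c["extrinsics"])
    v,u=np.mgrid[0:400,0:640]
    q=cv2.undistortPoints(np.stack([u,v],-1).reshape(-1,1,2).astype(np.float64),K,D).reshape(400,640,2)
    P=np.dstack([q*d[...,None],d]); W=P@E[:3,:3].T+E[:3,3]; W[d<=0]=np.nan
    return W
E
python3 - <<'E'
from h import *
s=state();print({k:np.round(v,3) for k,v in s.items()})
a=[]
for n in("side","top"):
    p,d=grab(n);cv2.imwrite(f"pics/{n}0.png",p);np.savez(f"{n}0.npz",p=p,W=cloud(n,d))
    E=np.array(get_calibration(n)["extrinsics"]);print(n,E[:3,3].round(3),E[:3,2].round(2),E[:3,0].round(2),(d>0).mean())
E
```

```text
pics
{'clock': np.float64(0.0), 'joint_positions': array([ 1.189,  0.69 , -0.195,  1.566,  0.157,  0.902, -0.215]), 'dq': array([ 0.001,  0.001, -0.002, -0.001,  0.001,  0.001, -0.002]), 'joint_efforts': array([-0.0000e+00, -5.3962e+01, -1.2660e+00, -1.5855e+01,  9.0000e-03,
        1.0000e-02, -0.0000e+00]), 'tool_pos': array([ 0.252, -0.571,  0.244]), 'ee_rot': array([-0.692, -0.147,  0.692, -0.145]), 'wrist_force': array([-0.035,  0.309,  1.014]), 'ft_torque': array([ 0.038,  0.006, -0.004]), 'opening': np.float64(0.085)}
side [-0.008  0.767  0.646] [ 0.53 -0.69 -0.5 ] [-0.79 -0.61  0.  ] 0.9961015625
top [0.441 0.042 0.937] [ 0.11  0.02 -0.99] [-0.01 -1.   -0.02] 0.99598828125
```

View pics/top0.png

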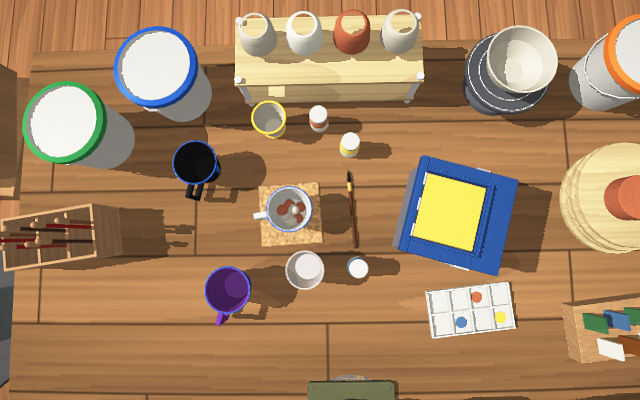

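View pics/side0.png

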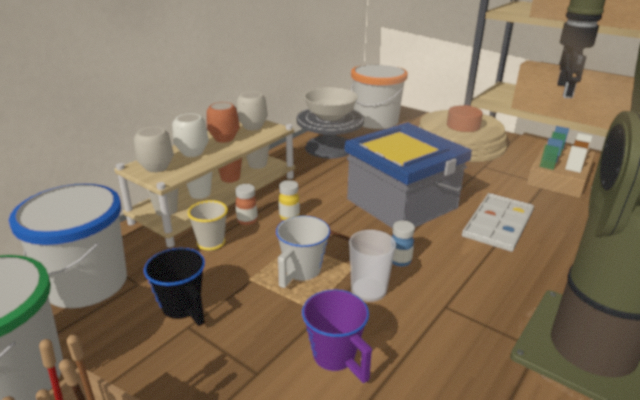

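The top view shows the mat and jug near (290,210) with the handle on the left at (261,216). The caddy is at (458,215), its flap near (452,211) and its hinge on the left, facing the jug. The water cup is at (305,270), the brush at (352,210) and the blue jar at (358,268). The black and purple cups are decoys.

```bash
python3 - <<'E'
from h import *
z=np.load("top0.npz");p,W=z["p"],z["W"];hsv=cv2.cvtColor(p,cv2.COLOR_BGR2HSV)
v,u=np.mgrid[0:400,0:640]
def box(a,b,c,d):return (u>=a)&(u<=c)&(v>=b)&(v<=d)
H,S,V=hsv[...,0],hsv[...,1],hsv[...,2]
X,Y,Z=W[...,0],W[...,1],W[...,2]
def rect(m,name):
    P=np.c_[X[m],Y[m]].astype(np.float32); r=cv2.minAreaRect(P);print(name,len(P),np.round(r[0],4),np.round(r[1],4),round(r[2],1),"z",np.round(np.nanmedian(Z[m]),4)); print(cv2.boxPoints(r).round(3).tolist())
yel=box(400,150,500,260)&(H>20)&(H<35)&(S>100)&(abs(Z-.155)<.01); rect(yel,"flap")
blu=box(380,140,530,290)&(abs(Z-.16)<.012); rect(blu,"lid")
print("bench z",np.nanmedian(Z[box(100,280,200,380)]))
# rim: circle fit on blue rim px at z~.1
rim=box(255,175,320,245)&(abs(Z-.1)<.006)
def circ(m,name):
    A=np.c_[2*X[m],2*Y[m],np.ones(m.sum())];b=X[m]**2+Y[m]**2
    s=np.linalg.lstsq(A,b,rcond=None)[0];print(name,m.sum(),s[:2].round(4),np.sqrt(s[2]+s[0]**2+s[1]**2).round(4));return s
c=circ(rim&(H>95)&(H<125)&(S>60),"rim");
hd=box(245,195,275,230)&(Z>.05)&(Z<.11)&(np.hypot(X-c[0],Y-c[1])>.056)&(np.hypot(X-c[0],Y-c[1])<.1)
print("handle",hd.sum(),np.nanmean(W[hd],0).round(4),"dir deg",np.degrees(np.arctan2(np.nanmean(Y[hd])-c[1],np.nanmean(X[hd])-c[0])),Z[hd].min(),Z[hd].max(),np.hypot(X[hd]-c[0],Y[hd]-c[1]).max())
mat=box(250,175,330,255)&(Z<.012)&(Z>-.003)&(H>8)&(H<25)&(V>120); 
m2=cv2.morphologyEx((mat).astype(np.uint8),cv2.MORPH_OPEN,np.ones((3,3)))>0
m2&=Z>.003; rect(m2,"mat")
for n,b in dict(wcup=(280,245,330,295),bluejar=(343,252,372,284),yj=(335,125,365,165),rj=(305,100,335,135),pcup=(245,95,292,140)).items():
    m=box(*b)&(Z>.05);mm=m&(Z>np.nanmax(Z[m])-.01);print(n,np.nanmean(W[mm],0).round(3),np.nanmax(Z[m]).round(3))
m=box(340,165,365,250)&(V<90)&(Z<.03);print("brush",X[m].min(),X[m].max(),np.median(Y[m]))
print("jugs",np.nanmedian(W[box(180,145,210,180)],axis=(0)))
E
```

```text
flap 3828 [ 0.4928 -0.207 ] [0.1294 0.1359] 74.1 z 0.1565
[[0.4099999964237213, -0.25099998712539673], [0.5400000214576721, -0.2879999876022339], [0.5759999752044678, -0.16300000250339508], [0.4449999928474426, -0.12600000202655792]]
lid 9716 [ 0.4853 -0.2259] [0.2083 0.2142] 74.0 z 0.1566
[[0.3540000021457672, -0.29600000381469727], [0.5600000023841858, -0.35499998927116394], [0.6169999837875366, -0.1550000011920929], [0.41100001335144043, -0.09600000083446503]]
bench z -0.0001296074337507891
rim 118 [0.5071 0.1334] 0.0496
handle 75 [0.495  0.2015 0.0862] dir deg 100.04861959038769 0.05152027505525025 0.09081739251266796 0.08206206569356224
mat 1603 [0.501  0.1411] [0.195  0.1939] 88.0 z 0.005
[[0.4009999930858612, 0.04699999839067459], [0.5950000286102295, 0.03999999910593033], [0.6010000109672546, 0.23499999940395355], [0.40700000524520874, 0.24199999868869781]]
wcup [0.372 0.1   0.109] 0.114
bluejar [ 0.374 -0.019  0.085] 0.088
yj [ 0.661 -0.006  0.084] 0.089
rj [0.728 0.067 0.084] 0.089
pcup [0.725 0.181 0.084] 0.088
brush 0.41753069782654195 0.6037302709999715 -0.014725423305285076
jugs [0.63055385 0.37384735 0.03743684]
```

```bash
cat >> h.py <<'E'
def Rt(psi,th):
    p,t=np.radians([psi,th]);x=np.array([np.cos(p)*np.cos(t),np.sin(p)*np.cos(t),-np.sin(t)]);y=np.array([-np.sin(p),np.cos(p),0])
    return R.from_matrix(np.c_[x,y,np.cross(x,y)])
def rel(pos,psi,th,base=None):
    """slide (mm) & twist (deg) from current pose (or base pose tuple)"""
    if base is None: s=state();p0=np.array(s["tool_pos"]);R0=R.from_quat(s["ee_rot"])
    else: p0=np.array(base[0]);R0=Rt(*base[1:])
    q=R0.inv()*Rt(psi,th)
    print("slide",R0.inv().apply(np.array(pos)-p0).round(4).tolist(),"twist",q.as_rotvec(degrees=True).round(1).tolist())
def where():
    s=state();Rm=R.from_quat(s["ee_rot"]).as_matrix();x=Rm[:,0];y=Rm[:,1]
    print("t",round(float(s["clock"]),2),"pos",np.round(s["tool_pos"],4),"th",round(float(np.degrees(np.arctan2(-x[2],x[0]*y[1]-x[1]*y[0]))),1),"psi",round(float(np.degrees(np.arctan2(-y[0],y[1]))),1),"yz",round(float(y[2]),3),"q",np.round(s["joint_positions"],2),"F",np.round(s["wrist_force"],1),"op",round(float(s["opening"]),4))
E
python3 - <<'E'
from h import *
where()
rel((.5,-.3,.4),-120,90); rel((.53,.1,.4),-90,90,((.5,-.3,.4),-120,90)); rel((.46,.36,.35),-80,45,((.53,.1,.4),-90,90))
z=np.load("top0.npz");W=z["W"]
for u,v in((259,186),(318,184),(321,241),(263,244)):print(W[v,u].round(3))
E
```

```text
t 0.1 pos [ 0.2522 -0.5712  0.2445] th 90.0 psi -156.2 yz -0.002 q [ 1.19  0.69 -0.19  1.57  0.16  0.9  -0.22] F [ 0.3  0.2 -0.3] op 0.0855
slide [-0.1553, -0.1483, -0.3363] twist [-36.2, -0.0, 0.1]
slide [-0.0, -0.174, -0.3614] twist [-30.0, 0.0, 0.0]
slide [0.05, -0.07, -0.26] twist [-9.5, -44.9, 3.9]
[ 0.573  0.219 -0.   ]
[0.575 0.071 0.002]
[0.433 0.065 0.006]
[0.428 0.208 0.004]
```

carry_out(
  slide=[
    [-0.03,-0.02,-0.04],
    [-0.06,-0.04,-0.08],
    [-0.08,-0.06,-0.12],
    [-0.1,-0.08,-0.16],
    [-0.12,-0.1,-0.2],
    [-0.14,-0.12,-0.24],
    [-0.155,-0.135,-0.28],
    [-0.155,-0.15,-0.33],
  ],
  twist=[
    [-5,0,0],
    [-10,0,0],
    [-15,0,0],
    [-20,0,0],
    [-25,0,0],
    [-30,0,0],
    [-35,0,0],
    [-36,0,0],
  ],
  hand=[0,0,0,0,0,0,0,0],
)

```text
clock: 0.77
tool_pos: [0.4486, -0.3441, 0.3886]
ee_rot: [0.613, 0.353, -0.612, 0.354]
wrist_force: [1.4, -0.8, -1.0]
opening: 0.0855
```

carry_out(
  slide=[
    [0,-0.02,-0.04],
    [0,-0.04,-0.08],
    [0,-0.06,-0.12],
    [0,-0.08,-0.16],
    [0,-0.1,-0.2],
    [0,-0.12,-0.24],
    [0,-0.14,-0.28],
    [0,-0.16,-0.32],
  ],
  twist=[
    [-4,0,0],
    [-8,0,0],
    [-12,0,0],
    [-16,0,0],
    [-20,0,0],
    [-24,0,0],
    [-28,0,0],
    [-30,0,0],
  ],
  hand=[0,0,0,0,0,0,0,0],
)

```text
clock: 1.43
tool_pos: [0.4679, -0.0108, 0.3885]
ee_rot: [0.499, 0.501, -0.5, 0.501]
wrist_force: [1.2, 0.3, 0.2]
opening: 0.0856
```

```bash
python3 - <<'E'
from h import *
where(); rel((.46,.38,.30),-80,45)
E
```

```text
t 1.43 pos [ 0.4679 -0.0108  0.3885] th 90.0 psi -89.9 yz -0.0 q [ 0.37  0.35 -0.63  1.78  0.23  1.08 -0.34] F [1.2 0.3 0.2] op 0.0856
slide [0.0883, -0.007, -0.3909] twist [-9.3, -44.9, 3.9]
```

carry_out(
  slide=[
    [0,0,-0.04],
    [0,0,-0.08],
    [0,0,-0.12],
    [0,0,-0.16],
    [0,0,-0.2],
    [0,0,-0.24],
    [0.01,0,-0.28],
    [0.02,0,-0.32],
  ],
  twist=[
    [-1,-5,0.5],
    [-2,-10,1],
    [-3,-15,1.5],
    [-4,-20,2],
    [-5,-26,2.5],
    [-7,-32,3],
    [-8,-38,3.5],
    [-9.3,-44.9,3.9],
  ],
  hand=[0,0,0,0,0,0,0,0],
)

```text
clock: 2.1
tool_pos: [0.4669, 0.3116, 0.3691]
ee_rot: [0.246, 0.29, -0.594, 0.709]
wrist_force: [1.4, -0.2, 0.3]
opening: 0.0853
```

```bash
python3 - <<'E'
from h import *
where()
j=np.array([.507,.133,.005]);ang=np.radians(100);g=j+[.078*np.cos(ang),.078*np.sin(ang),.052]
for th in(20,25):
  x=Rt(-80,th).as_matrix()[:,0]
  print(th,"grip",g,"tcp",(g+.005*x).round(4)); pre=g-.10*x; print(pre.round(4)); rel(pre,-80,th)
E
```

```text
t 2.1 pos [0.4669 0.3116 0.3691] th 44.7 psi -80.0 yz 0.004 q [-0.73  0.78 -0.48  1.32  0.73  1.84 -1.11] F [ 1.4 -0.2  0.3] op 0.0853
20 grip [0.49345544 0.209815   0.057     ] tcp [0.4943 0.2052 0.0553]
[0.4771 0.3024 0.0912]
slide [0.2034, 0.0073, -0.1898] twist [-0.2, -24.7, -0.1]
25 grip [0.49345544 0.209815   0.057     ] tcp [0.4942 0.2054 0.0549]
[0.4777 0.2991 0.0993]
slide [0.2001, 0.0073, -0.1817] twist [-0.2, -19.7, -0.2]
```

carry_out(
  slide=[
    [0.02,0,-0.02],
    [0.04,0,-0.04],
    [0.06,0,-0.06],
    [0.09,0.002,-0.09],
    [0.12,0.004,-0.11],
    [0.13,0.005,-0.12],
    [0.13,0.005,-0.12],
    [0.13,0.005,-0.12],
  ],
  twist=[
    [0,-3,0],
    [0,-6,0],
    [0,-9,0],
    [0,-12,0],
    [0,-16,0],
    [0,-20,0],
    [0,-20,0],
    [0,-20,0],
  ],
  hand=[0,0,0,0,0,0,0,0],
)

```text
clock: 2.77
tool_pos: [0.4733, 0.3049, 0.1909]
ee_rot: [0.138, 0.163, -0.627, 0.749]
wrist_force: [0.1, 1.2, 1.3]
opening: 0.0852
```

```bash
python3 - <<'E'
from h import *
where(); rel((.4777,.2991,.0993),-80,25)
p,d=grab("side");q,_=grab("top");cv2.imwrite("pics/pre.png",cv2.resize(np.vstack([p,q]),None,fx=.75,fy=.75))
E
```

```text
t 2.77 pos [0.4733 0.3049 0.1909] th 24.7 psi -79.9 yz 0.001 q [-0.85  1.14 -0.35  1.33  0.84  1.85 -1.3 ] F [0.1 1.2 1.3] op 0.0852
slide [0.0442, 0.0032, -0.0806] twist [-0.0, 0.3, -0.1]
```

View pics/pre.png

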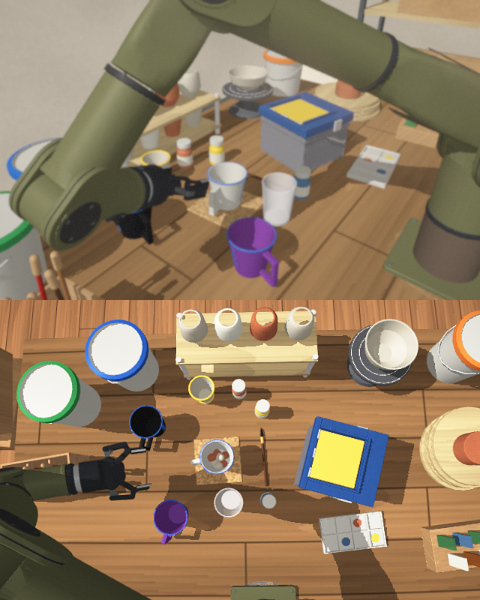

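The gripper is level with the jug handle. In the lower half of the picture its upper finger, near (130,447), is close to the black cup's handle at (143,440). The wrist hangs over the brush rack on the left. I'll measure both before descending.

```bash
python3 - <<'E'
from h import *
z=np.load("top0.npz");W=z["W"];p=z["p"]
v,u=np.mgrid[0:400,0:640]
def st(n,a,b,c,d,zmin):
    m=(u>=a)&(u<=c)&(v>=b)&(v<=d)&(W[...,2]>zmin)
    P=W[m];print(n,P.min(0).round(3),P.max(0).round(3))
st("blackjug",165,135,225,205,.02);st("rack",0,195,125,275,.02);st("purple",200,262,255,330,.02);st("bucketg",20,80,135,170,.1)
st("blueb",110,20,215,125,.1)
p,d=grab("side");W2=cloud("side",d)
for x,y in((75,230),(120,225),(140,185),(75,210),(40,190),(70,235)):
    x=int(x/.75);y=int(y/.75);print(x,y,W2[y,x].round(3))
m=np.isfinite(W2[...,2])&(W2[...,0]>.3)&(W2[...,0]<.6)&(W2[...,1]>.3)&(W2[...,1]<.75)&(W2[...,2]>.08)&(u<260)
P=W2[m]
for y in np.arange(.3,.75,.05):
    k=abs(P[:,1]-y)<.025
    if k.any():print(round(y,2),k.sum(),P[k,2].min().round(3),P[k,2].max().round(3),P[k,0].min().round(3),P[k,0].max().round(3))
E
```

```text
blackjug [0.537 0.299 0.02 ] [0.667 0.403 0.1  ]
rack [0.372 0.559 0.02 ] [0.525 0.797 0.227]
purple [0.25 0.22 0.02] [0.382 0.323 0.098]
bucketg [0.607 0.457 0.1  ] [0.79  0.712 0.175]
blueb [0.701 0.327 0.1  ] [0.912 0.552 0.177]
100 306 [0.384 0.596 0.305]
160 300 [0.616 0.392 0.044]
186 246 [0.411 0.469 0.293]
100 280 [0.375 0.594 0.34 ]
53 253 [0.414 0.612 0.363]
93 313 [0.385 0.603 0.301]
0.3 55 0.193 0.212 0.514 0.523
0.35 641 0.08 0.25 0.39 0.578
0.4 2597 0.08 0.571 0.318 0.599
0.45 9183 0.223 0.571 0.32 0.464
0.5 8778 0.241 0.533 0.352 0.45
0.55 8509 0.091 0.461 0.365 0.494
0.6 10336 0.08 0.407 0.366 0.525
0.65 2569 0.099 0.368 0.375 0.518
0.7 40 0.22 0.227 0.427 0.433
```

```bash
python3 - <<'E'
from h import *
g=np.array([.4935,.2098,.057]);x=Rt(-80,38).as_matrix()[:,0]
pre=g-.09*x;print(pre); rel(pre,-80,38); rel(g+.005*x,-80,38,(pre,-80,38))
E
```

```text
[0.4811847  0.27964352 0.11240953]
slide [0.0589, 0.0013, -0.0635] twist [-0.4, 13.0, -0.2]
slide [0.095, -0.0, -0.0] twist [0.0, 0.0, 0.0]
```

carry_out(
  slide=[
    [0,0,0],
    [0,0,0],
    [0.02,0,-0.02],
    [0.03,0,-0.03],
    [0.045,0,-0.045],
    [0.059,0.001,-0.0635],
    [0.059,0.001,-0.0635],
    [0.059,0.001,-0.0635],
  ],
  twist=[
    [0,6,0],
    [0,13,0],
    [0,13,0],
    [0,13,0],
    [0,13,0],
    [0,13,0],
    [0,13,0],
    [0,13,0],
  ],
  hand=[0.45,0.45,0.45,0.45,0.45,0.45,0.45,0.45],
)

```text
clock: 3.58
tool_pos: [0.4808, 0.2791, 0.1128]
ee_rot: [0.211, 0.247, -0.607, 0.725]
wrist_force: [0.8, -0.7, 1.2]
opening: 0.0468
```

```bash
python3 - <<'E'
from h import *
where(); rel((.4942,.2059,.0539),-80,38)
p,d=grab("side");q,_=grab("top");cv2.imwrite("pics/pre2.png",np.vstack([cv2.resize(p[180:360,60:380],None,fx=1.7,fy=1.7),cv2.resize(q[140:300,100:420],None,fx=1.7,fy=1.7)]))
E
```

```text
t 3.58 pos [0.4808 0.2791 0.1128] th 37.9 psi -80.1 yz 0.007 q [-0.74  1.13 -0.41  1.48  0.86  1.55 -1.39] F [ 0.8 -0.7  1.2] op 0.0468
slide [0.0949, 0.0001, -0.0008] twist [-0.4, 0.1, -0.2]
```

View pics/pre2.png

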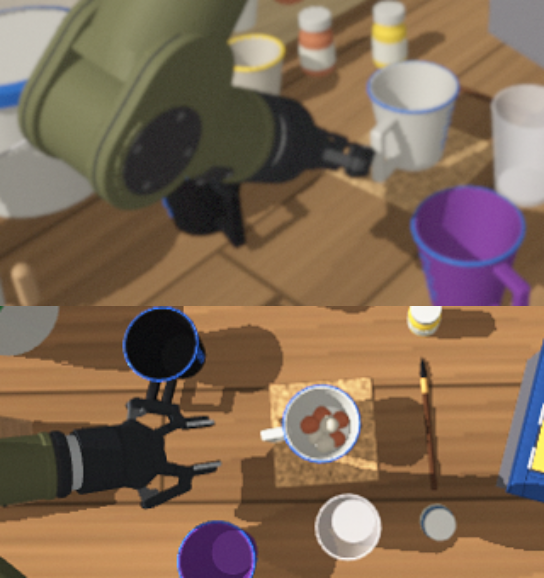

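The fingers straddle the handle's line: in the top crop their middle is near (205,445) and the handle at (272,434). I'll advance and grip.

carry_out(
  slide=[
    [0.02,0,0],
    [0.04,0.001,0],
    [0.06,0.002,0],
    [0.08,0.002,0],
    [0.095,0.002,0],
    [0.095,0.002,0],
    [0.095,0.002,0],
    [0.095,0.002,0],
  ],
  twist=[
    [0,0,0],
    [0,0,0],
    [0,0,0],
    [0,0,0],
    [0,0,0],
    [0,0,0],
    [0,0,0],
    [0,0,0],
  ],
  hand=[0.45,0.45,0.45,0.45,0.45,0.45,0.45,0.45],
)

```text
clock: 4.35
tool_pos: [0.4966, 0.2092, 0.0558]
ee_rot: [0.214, 0.248, -0.606, 0.725]
wrist_force: [0.3, 0.7, -0.4]
opening: 0.047
```

carry_out(
  slide=[
    [0,0,0],
    [0,0,0],
    [0,0,0],
    [0,0,0],
    [0,0,0],
    [0,0,0],
    [0,0,0],
    [0,0,0],
  ],
  twist=[
    [0,0,0],
    [0,0,0],
    [0,0,0],
    [0,0,0],
    [0,0,0],
    [0,0,0],
    [0,0,0],
    [0,0,0],
  ],
  hand=[0.6,0.65,0.7,0.75,0.8,0.9,1,1],
  newtons=60,
)

```text
clock: 5.02
tool_pos: [0.4963, 0.2093, 0.056]
ee_rot: [0.214, 0.248, -0.606, 0.725]
wrist_force: [-1.1, 2.0, 2.6]
opening: 0.0129
```

```bash
python3 - <<'E'
from h import *
where()
q,d=grab("top");W=cloud("top",d);X,Y,Z=np.moveaxis(W,-1,0);h=cv2.cvtColor(q,cv2.COLOR_BGR2HSV)
v,u=np.mgrid[0:400,0:640]
m=(u>255)&(u<325)&(v>175)&(v<250)&(abs(Z-.1)<.008)&(h[...,0]>95)&(h[...,0]<125)&(h[...,1]>60)
A=np.c_[2*X[m],2*Y[m],np.ones(m.sum())];print(m.sum(),np.linalg.lstsq(A,X[m]**2+Y[m]**2,rcond=None)[0][:2])
rel(np.array(state()["tool_pos"])+[0,0,.2],-80,38)
E
```

```text
t 5.02 pos [0.4963 0.2093 0.056 ] th 38.2 psi -80.0 yz 0.01 q [-0.66  1.18 -0.38  1.61  0.96  1.41 -1.46] F [-1.1  2.   2.6] op 0.0129
131 [0.50723274 0.13323713]
slide [-0.1237, 0.002, 0.1572] twist [-0.4, -0.2, -0.4]
```

carry_out(
  slide=[
    [-0.006,0,0.008],
    [-0.015,0,0.02],
    [-0.03,0,0.04],
    [-0.05,0.001,0.064],
    [-0.07,0.001,0.09],
    [-0.09,0.001,0.115],
    [-0.11,0.002,0.14],
    [-0.124,0.002,0.157],
  ],
  twist=[
    [0,0,0],
    [0,0,0],
    [0,0,0],
    [0,0,0],
    [0,0,0],
    [0,0,0],
    [0,0,0],
    [0,0,0],
  ],
  hand=[1,1,1,1,1,1,1,1],
)

```text
clock: 5.73
tool_pos: [0.4966, 0.2098, 0.26]
ee_rot: [0.216, 0.247, -0.605, 0.725]
wrist_force: [0.3, 0.2, -2.5]
opening: 0.0124
```

```bash
cat >> h.py <<'E'
T0=np.array([.4963,.2093,.056]);J0=np.array([.507,.133,.005])
Jt=Rt(-80,38.2).inv().apply(J0-T0); Lt=Rt(-80,38.2).inv().apply(J0+[.05*np.cos(np.radians(-80)),.05*np.sin(np.radians(-80)),.095]-T0)
H=np.array([.509,-.142,.157]);S=np.array([-.274,-.962,0]) # hinge, bin x
def lip_goal(s,z,t,psi,side=0,base=None):
    """lip at s along bin x past hinge, height z, jug tilt t, heading psi -> TCP"""
    L=H+S*s+np.array([.962,-.274,0])*side;L[2]=z
    T=L-Rt(psi,t+38.2).apply(Lt);print("TCP",T.round(4),"psi,th",psi,t+38.2);rel(T,psi,t+38.2,base);return T
def lip_now():
    s=state();L=np.array(s["tool_pos"])+R.from_quat(s["ee_rot"]).apply(Lt)
    d=L-H;print("lip",L.round(4),"s",round(float(d@S),4),"side",round(float(d@[.962,-.274,0]),4))
E
python3 - <<'E'
from h import *
where();lip_now()
T=lip_goal(-.10,.30,10,-95)
lip_goal(0.0,.24,45,-100)
p,d=grab("side");cv2.imwrite("pics/lift.png",p[100:400,:480])
E
```

```text
t 5.73 pos [0.4966 0.2098 0.26  ] th 38.3 psi -80.0 yz 0.014 q [-0.64  0.87 -0.42  1.6   0.84  1.62 -1.25] F [ 0.3  0.2 -2.5] op 0.0124
lip [0.5154 0.084  0.3037] s -0.2192 side -0.0558
TCP [0.5507 0.0862 0.2787] psi,th -95 48.2
slide [0.0915, 0.032, 0.0956] twist [9.7, 9.7, -11.5]
TCP [ 0.5327 -0.0234  0.2987] psi,th -100 83.2
slide [0.1611, -0.0045, 0.1766] twist [17.5, 44.3, -10.7]
```

View pics/lift.png

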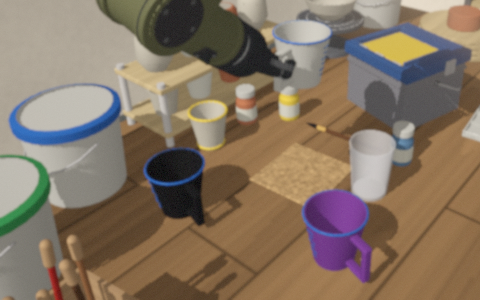

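The jug is lifted upright, still held by the handle (crop ~(300,50)), and the mat is empty. Next I'll carry it towards the hinge while starting to tilt.

carry_out(
  slide=[
    [0.02,0,0.02],
    [0.04,0,0.04],
    [0.06,0,0.065],
    [0.08,0,0.09],
    [0.1,-0.002,0.115],
    [0.125,-0.003,0.14],
    [0.145,-0.004,0.16],
    [0.161,-0.005,0.177],
  ],
  twist=[
    [2,5,-1.2],
    [4,10,-2.5],
    [6,16,-4],
    [8,22,-5.5],
    [11,28,-7],
    [13,34,-8.5],
    [15,39,-9.5],
    [17.5,44.3,-10.7],
  ],
  hand=[1,1,1,1,1,1,1,1],
)

```text
clock: 6.45
tool_pos: [0.5321, -0.0268, 0.3035]
ee_rot: [-0.512, -0.425, 0.572, -0.48]
wrist_force: [-0.1, 0.5, -3.3]
opening: 0.0128
```

```bash
python3 - <<'E'
from h import *
where();lip_now()
for t in(60,72): lip_goal(0.06,.20,t,-100)
E
```

```text
t 6.45 pos [ 0.5321 -0.0268  0.3035] th 83.5 psi -100.3 yz 0.006 q [ 0.28  0.56 -0.63  1.75  0.5   1.04 -0.74] F [-0.1  0.5 -3.3] op 0.0128
lip [ 0.5083 -0.1451  0.2443] s 0.0032 side 0.0002
TCP [ 0.5129 -0.1001  0.288 ] psi,th -100 98.2
slide [0.024, -0.006, 0.0733] twist [-0.3, 14.7, -0.3]
TCP [ 0.5093 -0.1203  0.3072] psi,th -100 110.2
slide [0.0073, -0.0057, 0.0959] twist [-0.2, 26.7, -0.4]
```

carry_out(
  slide=[
    [0.004,-0.001,0.016],
    [0.012,-0.002,0.032],
    [0.018,-0.004,0.05],
    [0.02,-0.006,0.066],
    [0.015,-0.006,0.08],
    [0.007,-0.006,0.096],
    [0.007,-0.006,0.096],
  ],
  twist=[
    [0,4,0],
    [0,8,0],
    [0,12,0],
    [0,17,0],
    [0,22,0],
    [0,26.7,0],
    [0,26.7,0],
  ],
  hand=[1,1,1,1,1,1,1],
)

```text
clock: 7.03
tool_pos: [0.5071, -0.1307, 0.3062]
ee_rot: [0.633, 0.519, -0.442, 0.365]
wrist_force: [-1.0, -3.0, -2.7]
opening: 0.0129
```

```bash
python3 - <<'E'
from h import *
where();lip_now()
for t,s,z in((76,.065,.18),(82,.07,.162),(88,.075,.152),(96,.075,.142),(104,.075,.133),(112,.07,.124),(120,.065,.117),(126,.06,.112)): lip_goal(s,z,t,-101)
p,d=grab("side");cv2.imwrite("pics/over.png",p[60:300,200:600])
E
```

```text
t 7.03 pos [ 0.5071 -0.1307  0.3062] th 110.0 psi -101.1 yz 0.004 q [ 0.9   0.65 -0.9   1.75  0.18  0.93 -0.19] F [-1.  -3.  -2.7] op 0.0129
lip [ 0.489  -0.2102  0.1992] s 0.071 side -0.0005
TCP [ 0.5079 -0.133   0.2926] psi,th -101 114.2
slide [0.012, 0.0012, 0.0066] twist [-0.1, 4.2, -0.2]
TCP [ 0.5042 -0.1497  0.2816] psi,th -101 120.2
slide [0.0165, 0.0007, 0.0265] twist [-0.0, 10.2, -0.3]
TCP [ 0.5003 -0.1672  0.2774] psi,th -101 126.2
slide [0.0144, 0.0003, 0.0447] twist [-0.0, 16.2, -0.3]
TCP [ 0.4969 -0.1847  0.2729] psi,th -101 134.2
slide [0.0124, 0.0004, 0.0631] twist [-0.0, 24.2, -0.3]
TCP [ 0.4934 -0.2029  0.2669] psi,th -101 142.2
slide [0.0118, 0.0004, 0.0825] twist [0.0, 32.2, -0.3]
TCP [ 0.4912 -0.2165  0.2582] psi,th -101 150.2
slide [0.0152, 0.0008, 0.0984] twist [0.0, 40.2, -0.3]
TCP [ 0.489 -0.23   0.249] psi,th -101 158.2
slide [0.0192, 0.0013, 0.1144] twist [0.0, 48.2, -0.3]
TCP [ 0.4878 -0.2386  0.2406] psi,th -101 164.2
slide [0.0241, 0.0017, 0.1254] twist [0.1, 54.2, -0.3]
```

View pics/over.png

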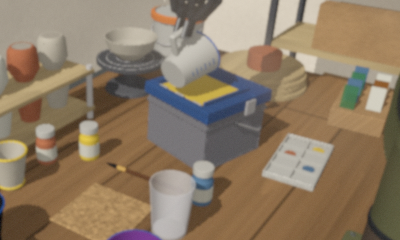

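The jug is tilted over the lid with its lip above the yellow flap (crop ~(205,85)), and the lumps are still inside. Next I'll press down while tilting on.

carry_out(
  slide=[
    [0.012,0.001,0.007],
    [0.015,0.001,0.017],
    [0.0165,0.001,0.0265],
    [0.0155,0,0.036],
    [0.0145,0,0.045],
    [0.0135,0,0.054],
    [0.0125,0,0.063],
    [0.0125,0,0.063],
  ],
  twist=[
    [0,4.2,0],
    [0,7.2,0],
    [0,10.2,0],
    [0,13.2,0],
    [0,16.2,0],
    [0,20.2,0],
    [0,24.2,0],
    [0,24.2,0],
  ],
  hand=[1,1,1,1,1,1,1,1],
)

```text
clock: 7.75
tool_pos: [0.4956, -0.185, 0.2692]
ee_rot: [0.711, 0.585, -0.302, 0.247]
wrist_force: [-1.0, -0.8, -2.6]
opening: 0.0127
```

```bash
python3 - <<'E'
from h import *
where();lip_now()
for t,s,z in((96,.07,.142),(104,.075,.133),(112,.07,.124),(120,.065,.117),(126,.06,.112)): lip_goal(s,z,t,-101)
p,d=grab("side");q,_=grab("top");cv2.imwrite("pics/press.png",np.hstack([cv2.resize(p[80:240,300:500],(400,320)),cv2.resize(q[130:290,370:570],(400,320))]))
E
```

```text
t 7.75 pos [ 0.4956 -0.185   0.2692] th 134.1 psi -101.2 yz -0.002 q [ 1.19  0.95 -1.06  1.66  0.04  1.01  0.11] F [-1.  -0.8 -2.6] op 0.0127
lip [ 0.4868 -0.2146  0.1384] s 0.0759 side -0.0015
TCP [ 0.4983 -0.1799  0.2729] psi,th -101 134.2
slide [0.0012, 0.0016, -0.0065] twist [-0.2, 0.1, -0.1]
TCP [ 0.4934 -0.2029  0.2669] psi,th -101 142.2
slide [-0.0108, 0.0013, 0.0145] twist [-0.2, 8.1, -0.1]
TCP [ 0.4912 -0.2165  0.2582] psi,th -101 150.2
slide [-0.0142, 0.0018, 0.0304] twist [-0.2, 16.1, -0.1]
TCP [ 0.489 -0.23   0.249] psi,th -101 158.2
slide [-0.0171, 0.0023, 0.0467] twist [-0.2, 24.1, -0.1]
TCP [ 0.4878 -0.2386  0.2406] psi,th -101 164.2
slide [-0.0171, 0.0027, 0.0587] twist [-0.2, 30.1, -0.1]
```

View pics/press.png

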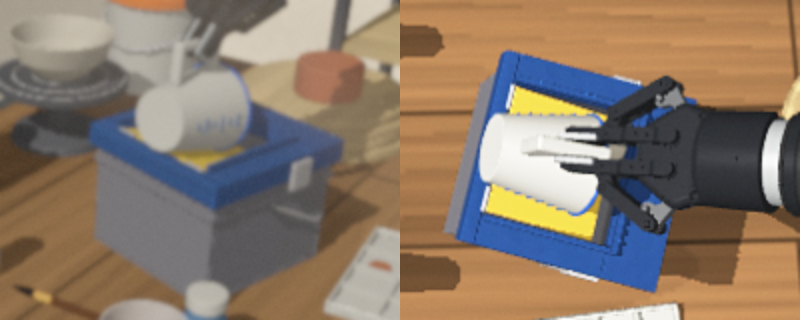

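The flap is pressed open (yellow tilted, dark gap at the back edge ~(600,220)) and the jug lies about level over it. I'll keep tipping.

carry_out(
  slide=[
    [-0.005,0.001,0.005],
    [-0.011,0.001,0.0145],
    [-0.0125,0.002,0.022],
    [-0.014,0.002,0.03],
    [-0.0155,0.002,0.038],
    [-0.017,0.002,0.0467],
    [-0.017,0.003,0.053],
    [-0.017,0.003,0.0587],
  ],
  twist=[
    [0,4,0],
    [0,8,0],
    [0,12,0],
    [0,16,0],
    [0,20,0],
    [0,24,0],
    [0,27,0],
    [0,30,0],
  ],
  hand=[1,1,1,1,1,1,1,1],
)

```text
clock: 8.52
tool_pos: [0.4905, -0.233, 0.2453]
ee_rot: [0.762, 0.632, -0.106, 0.09]
wrist_force: [-0.0, -1.6, -0.5]
opening: 0.0125
```

```bash
python3 - <<'E'
from h import *
where();lip_now()
for t,s,z in((126,.06,.112),(130,.06,.108),(135,.06,.108),(140,.06,.108)): lip_goal(s,z,t,-101)
p,d=grab("side");q,_=grab("top");cv2.imwrite("pics/pour.png",np.hstack([cv2.resize(p[80:240,300:500],(400,320)),cv2.resize(q[130:290,370:570],(400,320))]))
E
```

```text
t 8.52 pos [ 0.4905 -0.233   0.2453] th 164.0 psi -100.7 yz 0.004 q [ 1.32  1.33 -1.17  1.45 -0.11  1.28  0.3 ] F [-0.  -1.6 -0.5] op 0.0125
lip [ 0.4955 -0.1947  0.1165] s 0.0544 side 0.0014
TCP [ 0.4878 -0.2386  0.2406] psi,th -101 164.2
slide [-0.0045, -0.0017, 0.0062] twist [0.3, 0.2, 0.3]
TCP [ 0.4861 -0.2473  0.2336] psi,th -101 168.2
slide [-0.0111, -0.0018, 0.0154] twist [0.3, 4.2, 0.3]
TCP [ 0.484  -0.2578  0.2289] psi,th -101 173.2
slide [-0.0201, -0.0019, 0.0228] twist [0.3, 9.2, 0.3]
TCP [ 0.4821 -0.268   0.2233] psi,th -101 178.2
slide [-0.0285, -0.0019, 0.031] twist [0.3, 14.2, 0.3]
```

View pics/pour.png

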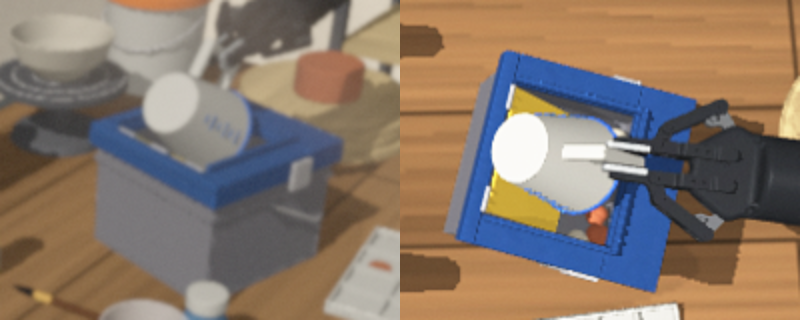

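Several lumps are visible in the tub at (595,225), and the flap is wide open. I'll tilt a bit more and shake.

carry_out(
  slide=[
    [-0.009,-0.001,0.014],
    [-0.015,-0.002,0.02],
    [-0.015,-0.002,0.02],
    [-0.002,-0.002,0.02],
    [-0.016,-0.002,0.02],
    [-0.002,-0.002,0.02],
    [-0.016,-0.002,0.02],
    [-0.016,-0.002,0.02],
  ],
  twist=[
    [0,4,0],
    [0,8,0],
    [0,8,0],
    [0,8,0],
    [0,8,0],
    [0,8,0],
    [0,8,0],
    [0,8,0],
  ],
  hand=[1,1,1,1,1,1,1,1],
)

```text
clock: 9.28
tool_pos: [0.4851, -0.2534, 0.2312]
ee_rot: [0.768, 0.636, -0.055, 0.047]
wrist_force: [-0.5, -1.4, 0.4]
opening: 0.0125
```

```bash
python3 - <<'E'
from h import *
where();lip_now()
for t,s,z in((134,.055,.125),(130,.045,.15),(125,.03,.175),(115,.0,.20),(95,-.03,.23)): lip_goal(s,z,t,-101)
q,_=grab("top");cv2.imwrite("pics/pour2.png",cv2.resize(q[130:290,370:570],(600,480)))
E
```

```text
t 9.28 pos [ 0.4851 -0.2534  0.2312] th 171.7 psi -100.7 yz 0.003 q [ 1.33  1.44 -1.17  1.37 -0.14  1.38  0.34] F [-0.5 -1.4  0.4] op 0.0125
lip [ 0.4931 -0.1984  0.1088] s 0.0586 side 0.0002
TCP [ 0.4858 -0.251   0.2469] psi,th -101 172.2
slide [0.0002, 0.0003, -0.0159] twist [0.2, 0.5, 0.3]
TCP [ 0.4902 -0.2329  0.2756] psi,th -101 168.2
slide [0.0145, 0.0014, -0.047] twist [0.2, -3.5, 0.3]
TCP [ 0.4964 -0.2075  0.3043] psi,th -101 163.2
slide [0.0361, 0.0029, -0.0791] twist [0.2, -8.5, 0.3]
TCP [ 0.509  -0.1561  0.3337] psi,th -101 153.2
slide [0.0842, 0.0058, -0.1159] twist [0.3, -18.5, 0.2]
TCP [ 0.5261 -0.0815  0.3604] psi,th -101 133.2
slide [0.156, 0.0089, -0.1533] twist [0.3, -38.5, 0.2]
```

View pics/pour2.png

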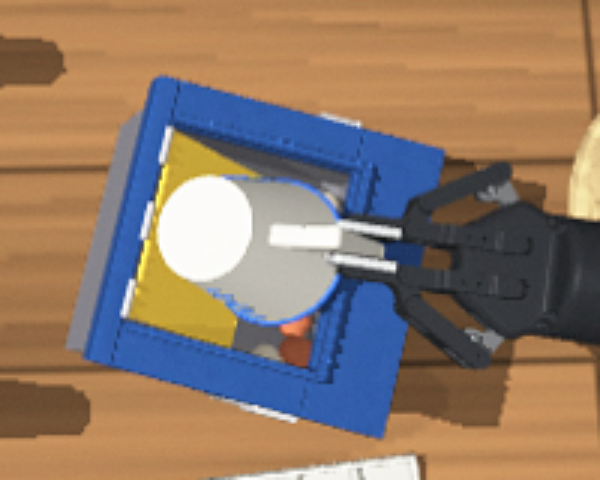

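Lumps lie in the tub at (295,330), (297,352) and (265,352), and none are outside it. Now I'll draw the jug out, lip up.

carry_out(
  slide=[
    [0,0,-0.008],
    [0,0,-0.016],
    [0.007,0.001,-0.032],
    [0.0145,0.001,-0.047],
    [0.025,0.002,-0.063],
    [0.036,0.003,-0.079],
    [0.06,0.004,-0.098],
    [0.084,0.006,-0.116],
  ],
  twist=[
    [0,0,0],
    [0,0,0],
    [0,-2,0],
    [0,-3.5,0],
    [0,-6,0],
    [0,-8.5,0],
    [0,-13.5,0],
    [0,-18.5,0],
  ],
  hand=[1,1,1,1,1,1,1,1],
)

```text
clock: 10.0
tool_pos: [0.5092, -0.1553, 0.3341]
ee_rot: [0.75, 0.619, -0.179, 0.15]
wrist_force: [0.7, -0.4, 0.5]
opening: 0.0124
```

```bash
python3 - <<'E'
from h import *
where();lip_now()
for t,s,z in((110,-.01,.21),(90,-.03,.24),(60,-.07,.27)): lip_goal(s,z,t,-101)
q,_=grab("top");p,_=grab("side");cv2.imwrite("pics/out.png",np.hstack([cv2.resize(p[60:260,300:500],(400,400)),cv2.resize(q[110:310,370:570],(400,400))]))
E
```

```text
t 10.0 pos [ 0.5092 -0.1553  0.3341] th 153.0 psi -100.9 yz 0.003 q [ 1.25  1.07 -1.2   1.6  -0.15  1.11  0.17] F [ 0.7 -0.4  0.5] op 0.0124
lip [ 0.5095 -0.1418  0.2004] s -0.0003 side 0.0004
TCP [ 0.514  -0.1349  0.3444] psi,th -101 148.2
slide [0.014, 0.0009, -0.0186] twist [0.2, -4.8, 0.0]
TCP [ 0.5283 -0.0705  0.367 ] psi,th -101 128.2
slide [0.0625, 0.0029, -0.0687] twist [0.2, -24.8, 0.0]
TCP [0.5502 0.0246 0.358 ] psi,th -101 98.2
slide [0.1535, 0.0065, -0.1049] twist [0.2, -54.8, -0.1]
```

View pics/out.png

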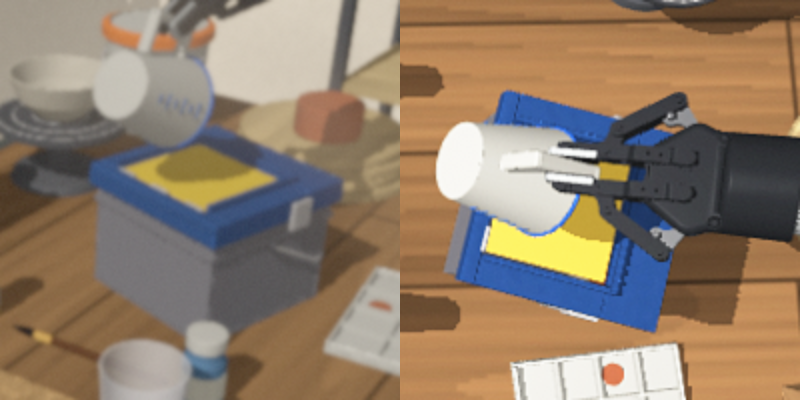

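The flap is shut and clear of lumps, and the jug is still held. I'll tilt it back and return to the mat.

carry_out(
  slide=[
    [0.014,0.001,-0.019],
    [0.03,0.001,-0.036],
    [0.046,0.002,-0.053],
    [0.0625,0.003,-0.069],
    [0.085,0.004,-0.08],
    [0.108,0.005,-0.09],
    [0.13,0.006,-0.098],
    [0.1535,0.0065,-0.105],
  ],
  twist=[
    [0,-5,0],
    [0,-11,0],
    [0,-18,0],
    [0,-25,0],
    [0,-32,0],
    [0,-39,0],
    [0,-46,0],
    [0,-53,0],
  ],
  hand=[1,1,1,1,1,1,1,1],
)

```text
clock: 10.77
tool_pos: [0.5459, 0.0351, 0.3696]
ee_rot: [0.591, 0.491, -0.485, 0.418]
wrist_force: [1.9, -0.2, -1.6]
opening: 0.0129
```

```bash
cat >> h.py <<'E'
M=np.array([.502,.141,.005])
def jug_goal(z,t=0,psi=-80):
    J=M+[0,0,z];T=J-Rt(psi,t+38.2).apply(Jt);print("TCP",T.round(4));rel(T,psi,t+38.2)
def jug_now():
    s=state();print("jug",(np.array(s["tool_pos"])+R.from_quat(s["ee_rot"]).apply(Jt)).round(4))
E
python3 - <<'E'
from h import *
where();jug_now()
jug_goal(.2,25); jug_goal(.2,10)
E
```

```text
t 10.77 pos [0.5459 0.0351 0.3696] th 100.4 psi -99.8 yz 0.018 q [ 0.44  0.52 -0.8   1.66  0.24  1.02 -0.56] F [ 1.9 -0.2 -1.6] op 0.0129
jug [0.5464 0.0442 0.2776]
TCP [0.4963 0.189  0.2838]
slide [0.1088, -0.0765, -0.1257] twist [-20.1, -36.6, 1.9]
TCP [0.493  0.2074 0.2686]
slide [0.1268, -0.0832, -0.1404] twist [-20.0, -51.4, 4.5]
```

carry_out(
  slide=[
    [0.01,-0.01,-0.018],
    [0.025,-0.02,-0.036],
    [0.04,-0.03,-0.054],
    [0.055,-0.042,-0.072],
    [0.072,-0.054,-0.09],
    [0.09,-0.065,-0.108],
    [0.108,-0.074,-0.125],
    [0.127,-0.083,-0.14],
  ],
  twist=[
    [-2.5,-6,0.5],
    [-5,-12,1],
    [-7.5,-18,1.5],
    [-10,-24.5,2],
    [-12.5,-31,2.5],
    [-15,-37.5,3],
    [-17.5,-44,4],
    [-20,-50,4.5],
  ],
  hand=[1,1,1,1,1,1,1,1],
)

```text
clock: 11.43
tool_pos: [0.4909, 0.2112, 0.2686]
ee_rot: [0.27, 0.321, -0.58, 0.698]
wrist_force: [1.3, 0.3, -2.5]
opening: 0.0129
```

```bash
python3 - <<'E'
from h import *
where();jug_now()
jug_goal(.12); jug_goal(.05)
E
```

```text
t 11.43 pos [0.4909 0.2112 0.2686] th 49.6 psi -79.6 yz 0.004 q [-0.54  0.77 -0.51  1.64  0.8   1.49 -1.2 ] F [ 1.3  0.3 -2.5] op 0.0129
jug [0.5004 0.1464 0.2034]
TCP [0.4913 0.2173 0.176 ]
slide [0.0667, 0.0011, -0.0645] twist [0.1, -11.4, -0.5]
TCP [0.4913 0.2173 0.106 ]
slide [0.1199, 0.0008, -0.1099] twist [0.1, -11.4, -0.5]
```

carry_out(
  slide=[
    [0.01,0,-0.01],
    [0.022,0,-0.022],
    [0.036,0.001,-0.036],
    [0.05,0.001,-0.05],
    [0.0667,0.001,-0.0645],
    [0.085,0.001,-0.08],
    [0.105,0.001,-0.097],
    [0.12,0.001,-0.11],
  ],
  twist=[
    [0,-3,0],
    [0,-6,0],
    [0,-9,0],
    [0,-11.4,-0.5],
    [0,-11.4,-0.5],
    [0,-11.4,-0.5],
    [0,-11.4,-0.5],
    [0,-11.4,-0.5],
  ],
  hand=[1,1,1,1,1,1,1,1],
)

```text
clock: 12.1
tool_pos: [0.4893, 0.2187, 0.104]
ee_rot: [0.209, 0.254, -0.607, 0.724]
wrist_force: [0.4, 0.4, -0.8]
opening: 0.0126
```

```bash
python3 - <<'E'
from h import *
where();jug_now()
jug_goal(.012); jug_goal(0.0)
p,_=grab("side");q,_=grab("top");cv2.imwrite("pics/down.png",np.hstack([cv2.resize(p[180:340,180:380],(400,320)),cv2.resize(q[130:290,180:380],(400,320))]))
E
```

```text
t 12.1 pos [0.4893 0.2187 0.104 ] th 38.4 psi -79.8 yz -0.005 q [-0.67  1.1  -0.4   1.61  0.91  1.46 -1.41] F [ 0.4  0.4 -0.8] op 0.0126
jug [0.5    0.1425 0.0527]
TCP [0.4913 0.2173 0.068 ]
slide [0.0237, 0.0019, -0.0271] twist [0.3, -0.2, 0.1]
TCP [0.4913 0.2173 0.056 ]
slide [0.0311, 0.0019, -0.0365] twist [0.3, -0.2, 0.1]
```

View pics/down.png

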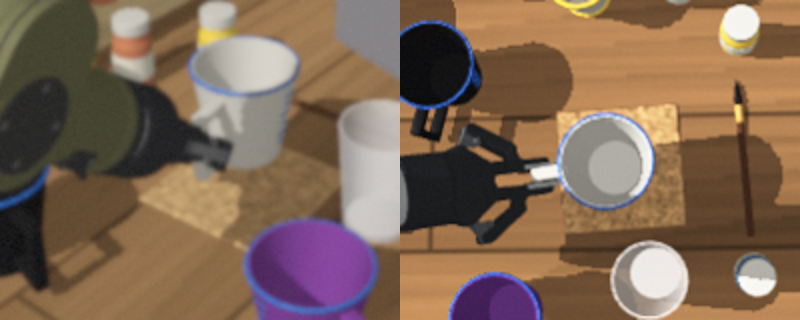

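The jug is empty and upright above the mat (right crop, rim ~(605,160), mat centre ~(622,168)). I'll lower it slowly.

carry_out(
  slide=[
    [0.008,0.001,-0.009],
    [0.016,0.002,-0.018],
    [0.0237,0.002,-0.027],
    [0.0265,0.002,-0.03],
    [0.029,0.002,-0.0335],
    [0.0305,0.002,-0.0355],
    [0.0305,0.002,-0.0355],
  ],
  twist=[
    [0,0,0],
    [0,0,0],
    [0,0,0],
    [0,0,0],
    [0,0,0],
    [0,0,0],
    [0,0,0],
  ],
  hand=[1,1,1,1,1,1,1],
)

```text
clock: 12.78
tool_pos: [0.4907, 0.216, 0.0566]
ee_rot: [0.207, 0.254, -0.607, 0.724]
wrist_force: [0.4, -0.8, -1.2]
opening: 0.0127
```

```bash
python3 - <<'E'
from h import *
where();jug_now();jug_goal(0)
E
```

```text
t 12.78 pos [0.4907 0.216  0.0566] th 38.2 psi -79.8 yz -0.008 q [-0.67  1.18 -0.38  1.6   0.94  1.42 -1.45] F [ 0.4 -0.8 -1.2] op 0.0127
jug [0.5012 0.1396 0.0056]
TCP [0.4913 0.2173 0.056 ]
slide [-0.0006, 0.0008, -0.0012] twist [0.5, -0.0, 0.2]
```

carry_out(
  slide=[
    [0.001,0,-0.001],
    [0.0015,0,-0.0018],
    [0.0015,0,-0.0018],
  ],
  twist=[
    [0,0,0],
    [0,0,0],
    [0,0,0],
  ],
  hand=[1,1,1],
  newtons=20,
)

```text
clock: 13.03
tool_pos: [0.4909, 0.2161, 0.0557]
ee_rot: [0.207, 0.253, -0.607, 0.724]
wrist_force: [-1.6, 2.1, 5.2]
opening: 0.0126
```

```bash
python3 - <<'E'
from h import *
where();jug_now()
E
```

```text
t 13.03 pos [0.4909 0.2161 0.0557] th 38.1 psi -79.8 yz -0.007 q [-0.67  1.18 -0.38  1.59  0.94  1.42 -1.45] F [-1.6  2.1  5.2] op 0.0126
jug [0.5015 0.1397 0.0048]
```

Force contact is confirmed, so the jug is standing on the mat. I'll open gently and withdraw.

carry_out(
  slide=[
    [0,0,0],
    [0,0,0],
    [0,0,0],
    [0,0,0],
    [0,0,0],
    [0,0,0],
  ],
  twist=[
    [0,0,0],
    [0,0,0],
    [0,0,0],
    [0,0,0],
    [0,0,0],
    [0,0,0],
  ],
  hand=[0.8,0.75,0.65,0.5,0.5,0.5],
)

```text
clock: 13.53
tool_pos: [0.4909, 0.216, 0.0556]
ee_rot: [0.207, 0.253, -0.607, 0.724]
wrist_force: [-0.2, -0.1, 0.5]
opening: 0.043
```

carry_out(
  slide=[
    [-0.01,0,0],
    [-0.025,0,0],
    [-0.045,0,0],
    [-0.065,0,0],
    [-0.09,0,0],
    [-0.11,0,0.02],
    [-0.125,0,0.05],
    [-0.14,0,0.08],
  ],
  twist=[
    [0,0,0],
    [0,0,0],
    [0,0,0],
    [0,0,0],
    [0,0,0],
    [0,0,0],
    [0,0,0],
    [0,0,0],
  ],
  hand=[0.5,0.5,0.5,0.5,0.5,0.5,0.5,0.5],
)

```text
clock: 14.2
tool_pos: [0.4801, 0.2784, 0.2065]
ee_rot: [0.207, 0.254, -0.606, 0.725]
wrist_force: [-0.2, -1.1, 0.1]
opening: 0.0424
```

```bash
python3 - <<'E'
from h import *
where()
p,_=grab("side");q,d=grab("top");W=cloud("top",d);X,Y,Z=np.moveaxis(W,-1,0);h=cv2.cvtColor(q,cv2.COLOR_BGR2HSV)
v,u=np.mgrid[0:400,0:640]
m=(u>255)&(u<325)&(v>175)&(v<250)&(abs(Z-.1)<.008)&(h[...,0]>95)&(h[...,0]<125)&(h[...,1]>60)
A=np.c_[2*X[m],2*Y[m],np.ones(m.sum())];print("rim",m.sum(),np.linalg.lstsq(A,X[m]**2+Y[m]**2,rcond=None)[0][:2],"z",Z[m].mean(),"tilt plane",np.linalg.lstsq(np.c_[X[m],Y[m],np.ones(m.sum())],Z[m],rcond=None)[0][:2])
ye=(u>400)&(u<500)&(v>150)&(v<260)&(h[...,0]>20)&(h[...,0]<35)&(h[...,1]>100)&(Z>0)
print("flap z",np.percentile(Z[ye],[2,50,98]),ye.sum())
cv2.imwrite("pics/end.png",np.vstack([cv2.resize(p,(480,300)),cv2.resize(q,(480,300))]))
E
```

```text
t 14.2 pos [0.4801 0.2784 0.2065] th 38.2 psi -79.7 yz -0.008 q [-0.73  0.99 -0.43  1.48  0.82  1.65 -1.29] F [-0.2 -1.1  0.1] op 0.0424
rim 127 [0.50219439 0.13976812] z 0.09986504495644899 tilt plane [5.16372958e-03 9.18701405e-05]
flap z [0.04013201 0.15647986 0.15924053] 3938
```

View pics/end.png

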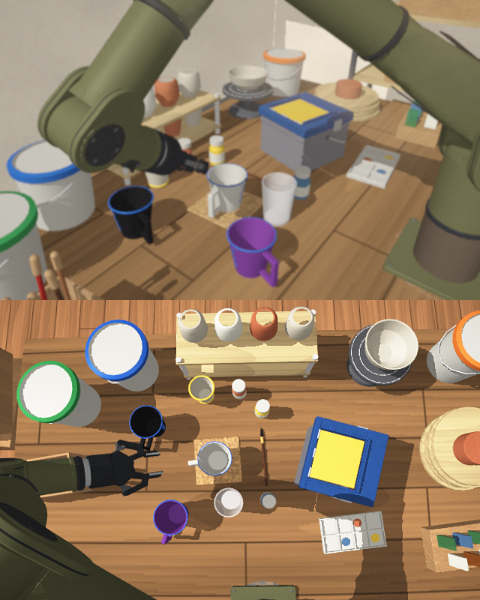

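The jug stands on the mat at (213,458), empty and upright. The flap is shut, the bystanders are in place and the gripper is clear. Handing in.

```bash
python3 - <<'E'
from h import *
print(job_done());where()
E
```

```text
the job is handed in; nothing more can be done
None
the job is handed in; nothing more can be done
```

I gripped the jug by its handle, pressed the flap open with the lip, and tipped and shook the clay into the caddy. Then I drew the jug out so the flap sprang shut, and stood the jug back on its mat. I handed in at about 14 s of the 56 s allowed.

**What the last checks showed:**
- **Jug:** it is empty, and its rim is level to within 0.01 rad. Its axis is about 1 mm from my estimate of the mat's middle, which could itself be off by several millimetres.
- **Flap:** it looks shut, with a median height of 0.1565 m, the same as at the start. A few of the yellow pixels (the lowest 2%) read about 0.04 m; I took these as edge noise and did not look further.
- **Surroundings:** the paint jars, cups and brush looked unmoved by eye, and the gripper was clear of everything.

**Not fully confirmed:** I only saw about three lumps in the tub through the open flap. That all seven went in rests on the empty jug and no lumps visible on the lid or bench. I also did not measure the flap's opening angle or the force between jug and caddy directly; the pictures showed the flap wide open under the lip.

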